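# Square up and hold a loose drawer runner in a herb-cabinet side

### The job

One wooden drawer runner of the herb-cabinet side lying on the counter hangs on a single screw and has swung out of square, towards the runner that is already fixed: push it back to square or a touch beyond. Then take the aluminium square and press it into the corner between the steel upright and the loose runner, on the side away from the fixed runner, until both its legs lie flat against them and the runner stands square. Finish still holding the square firmly pressed against both, ready for the second screw, with the other things left where they lie.

Things in the scene. Friction and masses are not known exactly. Their poses are not given: they have to be found in the camera images.
- side: cabinet side panel, maroon board 360 (x) x 420 (y) x 18 mm flat on a 2 mm mat (380 x 440), fixed; upper face 20 mm above the counter. Origin: panel middle at counter height. +x: to the edge with the steel upright; +y: to the half with the fixed runner (batten 22 wide, 20 high, on the panel, centre line y = +130, x from -165 to +146 mm)
- upright: smooth steel front upright, bar 30 (x) x 420 (y) x 20 mm (z) fixed on the panel along its +x edge, axes parallel to the panel's; origin: middle of its underside, at panel x = +165 mm. The inner face that the square must touch lies 15 mm towards -x of this origin
- runner (a joint): angle (rad) of the loose runner about its one screw: 0 = square to the upright; positive = free end swung towards the fixed runner (panel +y). Screw axis (vertical) at panel x = +121, y = 0 mm. Turns stiffly (about 0.25 N m) and stays where it is left; stops at -0.30 and +0.32
- runner_pivot (a point): loose drawer runner, light wood batten 311 long, 22 wide, 20 mm high, lying on the panel. This point: on the screw axis, at its underside, axes those of the batten; it reaches 25 mm towards its own +x (to a 4 mm gap at the upright) and 286 mm towards its own -x (free end); faces at y = -11 and +11 mm
- runner_end (a point): middle of the top edge of the loose runner's free end
- corner (a point): where the square's corner belongs, on the panel's upper face, on the side of the loose runner away from the fixed one: inner face of the upright meets the runner's face as it lies when square (panel x = +150, y = -11 mm)
- square: aluminium carpenter's (rafter) square, a right-angled triangle frame 12 mm thick, 0.2 to 0.33 kg, lying flat. Origin: middle of the diagonal rail, at its underside; outer corner at x = +78, y = +78 mm. Leg towards -x (outer edge faces +y) goes on the runner, leg towards -y (outer edge faces +x) on the upright: when home, its axes are parallel to the panel's
- square_corner (a point): outer right-angled corner of the square, at its underside. Both legs are 24 mm wide and 150 mm long from here along the outer edge; the one for the upright carries a thin fence on its outer edge, up to 26 mm above the underside
- square_grip (a point): middle of the square's diagonal rail, at half its thickness, where it can be gripped across. The rail is 20 mm wide, 196 mm long, along direction (1, -1) of the square; the opening between rail and legs is about 66 mm deep here
- screw_tin: small open steel tin of screws, 64 x 48 x 26 mm, loose on the panel beside the fixed runner; origin at the middle of its underside; to be left alone
- screwdriver: screwdriver 200 mm long lying on the counter; to be left alone
- pan: shallow brass pan, 150 mm across, 18 mm high, loose on the counter; to be left alone
- mortar: brass mortar with its pestle, about 95 mm across and 125 mm high, loose on the counter; to be left alone
Not all that is in view belongs to the job. Of the things that look like the square, the largest one is meant.

How it is judged:
By the outcome, as a careful person would: the job done as asked, in the order asked, and still so for the second after the job is handed in, while the arm keeps its last pose, push and grip.
It also fails if it takes over 48 s, if anything falls off the work surface, if the arm or the gripper's body presses on something with over 40 N, if the wrist force passes 120 N, or if a joint passes its speed limit or range.

### The arm

A 6-joint arm with a two-finger parallel gripper is mounted at the origin on the work surface. World frame = base frame: x ahead of the robot, y to its left, z up, the work surface at z = 0. Lengths are in mm, angles in rad, forces in N, time in s.
With the tool pointing down it reaches from about 250 to 775 mm from the base axis. Payload 8.9 kg.
Tool frame: the origin (TCP) lies midway between the tips of the shut fingers; the grasp point (between the pads) lies robot.grasp_offset behind it (robot.grasp_offset is the distance from the TCP to the grasp point, in mm); z points along the fingers, y is the line along which they close (so a half turn about z gives the same grasp; the last joint's range is limited). The gripper opens to 85 mm and grips with 20 to 120 N. Pads are 22 mm wide; open, the fingers measure 114 mm over their backs; the gripper's body (76 mm by 85 mm) begins 54 mm behind the grasp point. The pads swing forward as they close: fully open they stand 13 mm farther back than shut.
Start: joints at [1.051, 0.291, -0.153, 1.127, 0, 1.431], TCP at [195.117, 487.394, 231.305] pointing down, gripper open.
Joint ranges: [-2.52, 2.52], [-0.91, 1.74], [-1.3, 1.37], [-1.96, 2.02], [-1.52, 1.47], [-3.14, 3.14]. Speed limits (rad/s): [2.22, 2.22, 2.79, 3.14, 3.14, 3.14].

### API

Orientations are given as a rotation vector (axis times angle).
In Python, from rig import robot, viewer, models gives the robot as it stands. Calls block until the motion is done:
- robot.goto(position, orientation): joint-space move of the TCP to a pose.
- robot.line_to(position, attitude=None, speed=150, f_stop=None): straight line of the TCP; attitude=None keeps the orientation; speed is the mean speed in mm/s. With f_stop (N) it stops when the force on the tool has changed by that much, and returns True; else False.
- robot.set_joints(angles): joint-space move.
- robot.move_gripper(opening, newtons=None): finger opening in mm; newtons is the grip in N (None keeps the last); returns when the fingers have stopped.
- robot.sleep(seconds).
- robot.ik(position, orientation): joint angles nearest the present ones, or None.
- robot.get_state(): the state.
- viewer.grab_frame(name): name is "side" or "top"; returns the picture (480x640x3 uint8, blue, green, red); there is no depth.
- viewer.camera_info(name): a dict with "intrinsics" (3x3 intrinsics, pixels), "dist_coeffs" ([k1, k2, p1, p2, k3] as OpenCV has them; the pictures are not rectified), "R" (3x3) and "t" (3): a world point X has camera coordinates R X + t. Camera axes: x right, y down, z forward; pixel columns grow to the right and rows downward; lengths in mm; the calibration is good to about 2 mm. A picture is of the moment at which its call begins. camera_info takes no time and is no camera call.
A pose or a line that the arm cannot do raises robot.Unreachable and nothing moves.
- robot.job_done(): hands the job in; it is judged then, once.
Trained networks look in the newest picture that a camera, given by its name, has taken for a name from the list of things; names that differ only in an ending like _2 or _b are one class to them, and where a whole thing is asked for, a point or a joint stands for the part that bears it (a point fixed in the world has none). Each returns a list of dicts, best first, with "p" (0 to 1); they miss things now and then, are a little off and sometimes report something else, mostly with a low value. They report only what shows in the picture. A call takes as long as a camera call. They do not tell look-alikes from the thing itself.
- models.spot_in(camera, target): "xyz" ([x, y, z] in mm, in the coordinates of the camera as it stood for that picture, good to about 4 mm: the middle of the surface that is visible of it).
The state is a dict: "t": time; "q": joint angles; "joint_velocities": joint speeds; "joint_efforts": joint torques, N m; "ee_pos": TCP position; "tcp_rot": TCP orientation; "force": force on the tool from outside, world axes, zero at the start; "torque": the same for the moment, N m; "gripper_width": finger opening in mm; "grip_force": force on a finger pad.
Only numpy, scipy, OpenCV 4.12 (cv2) and the standard library are available. Lean on these libraries where they do the work, as an engineer would, in place of code of your own. Each camera call takes 0.05 s, during which the arm holds its last target. There are 200 camera calls.

## Working session

There is one attempt and no reset: what is moved stays moved. The work goes in short steps, each a Python script; the robot and the scene stay as the last script left them, time stands still between calls to the robot, and variables do not carry over. Pictures are saved under pics/ and viewed, at most 10 in all, crops included, and the job is handed in when it is done.

```bash
mkdir -p pics; ls; cat > h.py <<'E'
import numpy as np, cv2
from rig import robot, viewer, models
from scipy.spatial.transform import Rotation as Ro
def cam(n):
    c=viewer.camera_info(n); return np.array(c["intrinsics"],float),np.array(c["dist_coeffs"],float),np.array(c["R"],float),np.array(c["t"],float)
def ray(n,uv,z):
    """pixels -> world points on plane height z"""
    K,d,R,t=cam(n); p=cv2.undistortPoints(np.array(uv,float).reshape(-1,1,2),K,d).reshape(-1,2)
    D=np.c_[p,np.ones(len(p))]@R; C=-R.T@t
    return C+D*((z-C[2])/D[:,2])[:,None]
def proj(n,X):
    K,d,R,t=cam(n); return cv2.projectPoints(np.array(X,float).reshape(-1,1,3),cv2.Rodrigues(R)[0],t,K,d)[0].reshape(-1,2)
def w(n,xyz):
    K,d,R,t=cam(n); return R.T@(np.array(xyz)-t)
def down(yaw):
    "tool down, closing line (tool y) at angle yaw in world"
    y=np.array([np.cos(yaw),np.sin(yaw),0]);z=np.array([0,0,-1.]);x=np.cross(y,z)
    return Ro.from_matrix(np.c_[x,y,z]).as_rotvec()
E
python3 - <<'E'
from h import *
for n in("top","side"):
    im=viewer.grab_frame(n); cv2.imwrite(f"pics/{n}0.png",im)
    K,d,R,t=cam(n); print(n,(-R.T@t).round(),R[2].round(2),K[0,0])
    for k in("side","upright","runner_pivot","runner_end","square","square_corner","square_grip","screw_tin","screwdriver","pan","mortar"):
        for r in models.spot_in(n,k)[:4]:
            X=w(n,r["xyz"]);print(k,round(r["p"],2),X.round(),proj(n,X)[0].round())
s=robot.get_state();print(s["t"],s["ee_pos"],s["tcp_rot"],robot.grasp_offset,s["gripper_width"])
E
```

```text
pics
top [ 276.  -15. 1297.] [ 0.23  0.   -0.97] 470.9259522869443
side 0.94 [510. 139.  19.] [260. 262.]
upright 0.61 [687. 177.  39.] [248. 198.]
runner_pivot 0.97 [512. 175.  38.] [246. 260.]
runner_end 0.7 [501. 177.  38.] [245. 264.]
square 0.96 [ 518. -351.   10.] [437. 260.]
square 0.71 [ 640. -542.    5.] [500. 219.]
square 0.63 [ 397. -529.    8.] [503. 304.]
square_corner 0.96 [ 520. -341.   13.] [434. 259.]
square_corner 0.91 [ 637. -538.    6.] [499. 220.]
square_grip 0.77 [ 638. -541.    6.] [500. 219.]
square_grip 0.69 [ 396. -528.   11.] [504. 304.]
square_grip 0.63 [ 518. -347.   13.] [436. 260.]
square_grip 0.39 [546. 332.  24.] [191. 248.]
screw_tin 0.93 [544. 329.  26.] [192. 249.]
screwdriver 0.74 [412. 529.  19.] [116. 296.]
pan 0.65 [ 768. -203.    7.] [381. 176.]
pan 0.5 [ 515. -350.   10.] [437. 261.]
mortar 0.56 [ 698. -366.   59.] [443. 193.]
side [ 291. -670.  884.] [ 0.24  0.61 -0.75] 446.28650657137075
upright 0.8 [687. 137.  43.] [345. 189.]
runner_pivot 0.42 [510.  98.  24.] [290. 223.]
runner_end 0.91 [511. 171.  43.] [281. 199.]
square 0.91 [ 631. -539.    8.] [466. 438.]
square 0.85 [ 528. -355.   14.] [374. 373.]
square 0.72 [ 404. -492.   10.] [347. 464.]
square_corner 0.83 [ 632. -535.   10.] [466. 436.]
square_corner 0.78 [ 527. -352.   12.] [373. 373.]
square_corner 0.61 [ 402. -491.   10.] [346. 464.]
square_grip 0.86 [ 408. -492.    5.] [349. 464.]
square_grip 0.73 [505. 170.  40.] [279. 201.]
square_grip 0.71 [ 636. -536.    9.] [468. 435.]
screw_tin 0.77 [538. 339.  33.] [271. 163.]
screwdriver 0.7 [407. 525.  20.] [214. 142.]
pan 0.78 [ 771. -194.    9.] [434. 277.]
mortar 0.72 [ 690. -361.   58.] [448. 337.]
mortar 0.2 [ 772. -198.   11.] [435. 278.]
1.2 [195.14554237 487.4025638  231.3024483 ] [5.94603566e-01 3.08476975e+00 1.93269164e-05] 18.700000000000003 85.33616251198359
```

View pics/top0.png

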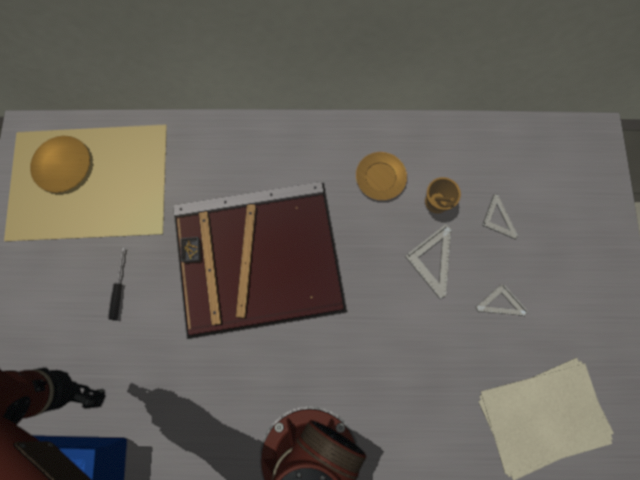

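```bash
python3 - <<'E'
import cv2,numpy as np
a=cv2.imread("pics/top0.png")
l=cv2.resize(a[160:340,120:340],None,fx=3.5,fy=3.5,interpolation=cv2.INTER_CUBIC)[:600]
cv2.imwrite("pics/c1.png",l)   # panel crop: origin (120,160), scale 3.5
s=cv2.resize(a[200:330,380:530],None,fx=4.5,fy=4.5,interpolation=cv2.INTER_CUBIC)
cv2.imwrite("pics/c2.png",s)   # squares crop origin (380,200), scale 4.5
E
```

```text
(no output)
```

View pics/c1.png

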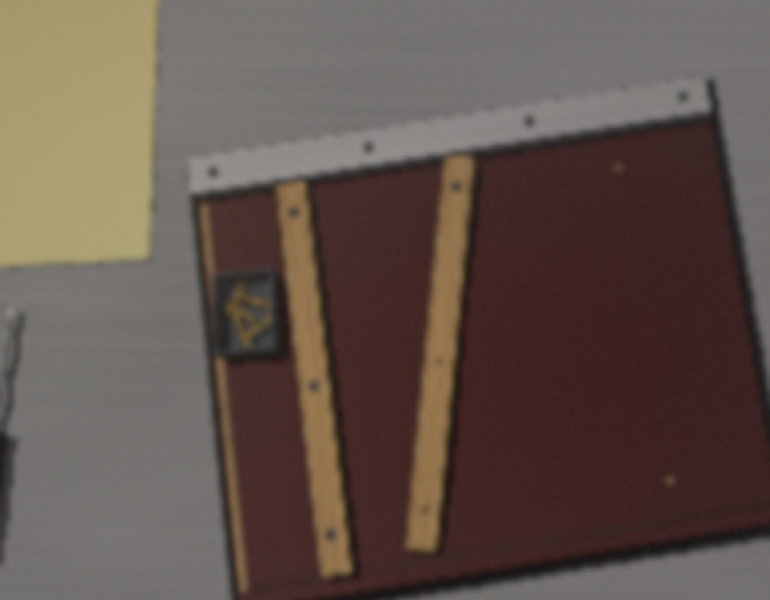

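View pics/c2.png

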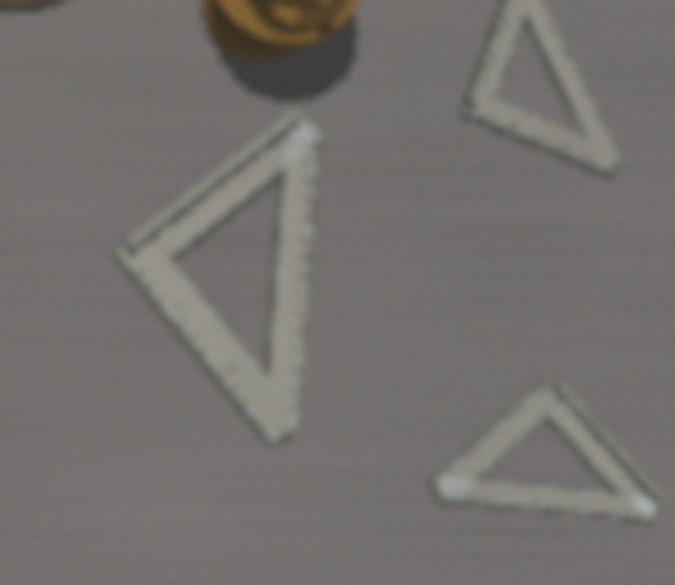

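Seen: the panel has its upright at the top (top picture, from (175,210) to (324,188)). The fixed runner is at (210,268), the loose one at (246,260), and the tin at (191,250). Three things look like the square: (437,260), (500,218) and (502,302). The one at (437,260) is the largest, with legs of about 150 mm, so I choose it. The crop shows its fence on the upper-left edge, with the corner at about (407,256). Next I fit the poses with both cameras.

```bash
cat > fit.py <<'E'
from h import *
from scipy.optimize import minimize
def box(x0,x1,y0,y1,z0,z1): return np.array([[x,y,z] for x in(x0,x1) for y in(y0,y1) for z in(z0,z1)],float)
def place(P,x,y,a):
    c,s=np.cos(a),np.sin(a); return np.c_[x+c*P[:,0]-s*P[:,1],y+s*P[:,0]+c*P[:,1],P[:,2]]
SC=8
def draw(m,n,P):
    h=cv2.convexHull(proj(n,P).astype(np.float32)); cv2.fillConvexPoly(m,np.round(h*16).astype(np.int32),1,cv2.LINE_AA if 0 else 8,4)
def hull_iou(masks,model):
    s=0
    for n,(m,o) in masks.items():
        r=np.zeros_like(m)
        for P in model:
            h=cv2.convexHull(((proj(n,P)-o+.5)*SC-.5).astype(np.float32)); cv2.fillConvexPoly(r,np.round(h*16).astype(np.int32),1,8,4)
        s+=(r&m).sum()/max(1,(r|m).sum())
    return s/len(masks)
def crop(im,x0,y0,x1,y1): return cv2.resize(im[y0:y1,x0:x1],None,fx=SC,fy=SC,interpolation=cv2.INTER_CUBIC),np.array([x0,y0])
def big(m,k,minarea=0):
    n,l,st,_=cv2.connectedComponentsWithStats(m); i=1+np.argsort(-st[1:,4])[:k]; return np.isin(l,i).astype(np.uint8),st[i]
FIX=box(-165,146,119,141,20,40)
RUN=box(-286,25,-11,11,20,40)
def panel_model(p):
    x,y,a,r=p; piv=place(np.array([[121,0,0.]]),x,y,a)[0]
    return [place(FIX,x,y,a),place(RUN,piv[0],piv[1],a+r)]
TRI=np.vstack([np.array([[78,78,z],[78,-72,z],[-72,78,z]],float) for z in(0,12)]+[box(75,78,-72,78,12,26)])
def solve(f,p0,sc):
    p0=np.array(p0,float);sc=np.array(sc,float)
    for _ in range(3):
        r=minimize(lambda q:-f(p0+q*sc),np.zeros(len(p0)),method="Nelder-Mead",options=dict(initial_simplex=np.vstack([np.zeros(len(p0)),np.eye(len(p0))])))
        p0=p0+r.x*sc; sc=sc/2
    return p0,-r.fun
E
cat > run1.py <<'E'
from fit import *
M={};S={};vis=[]
for n,bp,bs in(("top",(190,195,270,335),(400,215,460,305)),("side",(235,130,340,270),(310,320,440,420))):
    im=cv2.imread(f"pics/{n}0.png")
    c,o=crop(im,*bp); h=cv2.cvtColor(c,cv2.COLOR_BGR2HSV)
    m=((h[...,0]>8)&(h[...,0]<30)&(h[...,1]>70)&(h[...,2]>110)).astype(np.uint8)
    m,st=big(m,2); M[n]=(m,o); print(n,"wood",st[:,:5].tolist())
    c2,o2=crop(im,*bs); g=cv2.cvtColor(c2,cv2.COLOR_BGR2GRAY); sat=cv2.cvtColor(c2,cv2.COLOR_BGR2HSV)[...,1]
    t,m2=cv2.threshold(g,0,1,cv2.THRESH_OTSU); m2=(m2.astype(bool)&(sat<70)).astype(np.uint8)
    m2,st=big(m2,1); print(n,"sq",t,st.tolist())
    pts=cv2.findNonZero(m2); hm=np.zeros_like(m2); cv2.fillConvexPoly(hm,cv2.convexHull(pts),1); S[n]=(hm,o2)
    for a,mm in((c,M[n][0]),(c2,hm)):
        a=a.copy(); cs,_=cv2.findContours(mm,cv2.RETR_EXTERNAL,cv2.CHAIN_APPROX_NONE); cv2.drawContours(a,cs,-1,(0,0,255),2); vis.append(cv2.resize(a,(400,300)))
cv2.imwrite("pics/masks.png",np.vstack([np.hstack(vis[:2]),np.hstack(vis[2:])]))
for ms in(M,{"top":M["top"]},{"side":M["side"]}):
    print("panel",*solve(lambda p:hull_iou(ms,panel_model(p)),[520,140,.15,.22],[15,15,.05,.05]))
for ms in(S,{"top":S["top"]},{"side":S["side"]}):
    print("square",*solve(lambda p:hull_iou(ms,[place(TRI,*p)]),[515,-365,.64],[15,15,.1]))
E
python3 run1.py
```

```text
top wood [[76, 135, 165, 901, 57009], [371, 77, 148, 900, 56629]]
top sq 124.0 [[55, 79, 357, 583, 68313]]
side wood [[257, 0, 583, 164, 53578], [0, 423, 813, 249, 42797]]
side sq 112.0 [[0, 0, 1040, 800, 726017]]
panel [5.24883379e+02 1.52282196e+02 1.74692310e-01 3.43408658e-01] 0.23047222331983197
panel [5.24806830e+02 1.50029166e+02 1.66119188e-01 8.55984406e-01] 0.43709848393224293Traceback (most recent call last):
  File "run1.py", line 16, in <module>
    print("panel",*solve(lambda p:hull_iou(ms,panel_model(p)),[520,140,.15,.22],[15,15,.05,.05]))
                   ~~~~~^^^^^^^^^^^^^^^^^^^^^^^^^^^^^^^^^^^^^^^^^^^^^^^^^^^^^^^^^^^^^^^^^^^^^^^^
  File "fit.py", line 29, in solve
    r=minimize(lambda q:-f(p0+q*sc),np.zeros(len(p0)),method="Nelder-Mead",options=dict(initial_simplex=np.vstack([np.zeros(len(p0)),np.eye(len(p0))])))
    res = _minimize_neldermead(fun, x0, args, callback, bounds=bounds,
                               **options)
    fxcc = func(xcc)
    fx = function(np.copy(x), *(wrapper_args + args))
  File "fit.py", line 29, in <lambda>
    r=minimize(lambda q:-f(p
[... 263 characters left out ...]
520,140,.15,.22],[15,15,.05,.05]))
                                  ~~~~~~~~^^^^^^^^^^^^^^^^^^^
  File "fit.py", line 14, in hull_iou
    h=cv2.convexHull(((proj(n,P)-o+.5)*SC-.5).astype(np.float32)); cv2.fillConvexPoly(r,np.round(h*16).astype(np.int32),1,8,4)
                       ~~~~^^^^^
  File "h.py", line 12, in proj
    K,d,R,t=cam(n); return cv2.projectPoints(np.array(X,float).reshape(-1,1,3),cv2.Rodrigues(R)[0],t,K,d)[0].reshape(-1,2)
            ~~~^^^
  File "h.py", line 5, in cam
    c=viewer.camera_info(n); return np.array(c["intrinsics"],float),np.array(c["dist_coeffs"],float),np.array(c["R"],float),np.array(c["t"],float)
ValueError: time passes only in moves, steps and waits
```

View pics/masks.png

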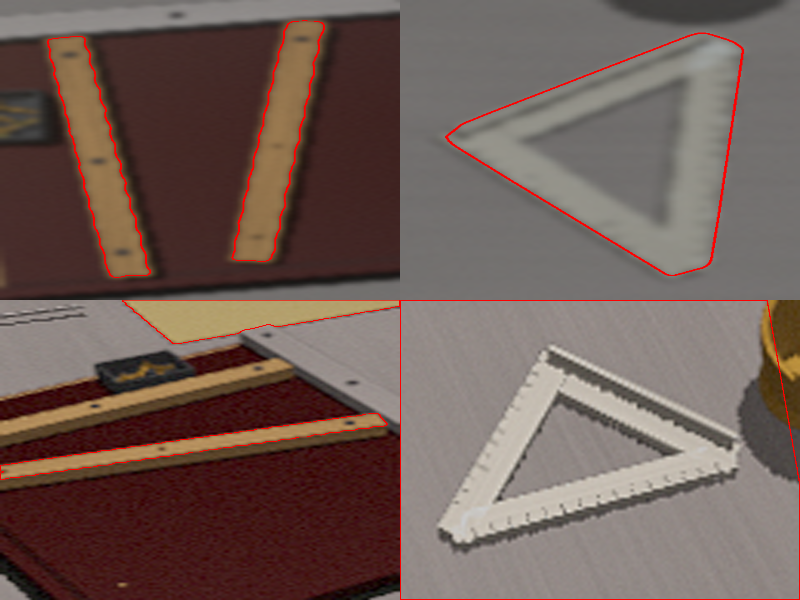

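```bash
python3 - <<'E'
s=open('h.py').read()
s=s.replace("def cam(n):","import functools\n@functools.lru_cache(None)\ndef cam(n):");open('h.py','w').write(s)
s=open('fit.py').read()
s=s.replace("[[78,78,z],[78,-72,z],[-72,78,z]]","[[78,78,z],[78,-72,z],[58,-72,z],[-72,58,z],[-72,78,z]]").replace(",20,40)",",40,40)")
open('fit.py','w').write(s)
E
cat > run1.py <<'E'
from fit import *
import sys
def panel_masks(ims,bps):
    M={}
    for n,bp in bps.items():
        c,o=crop(ims[n],*bp); h=cv2.cvtColor(c,cv2.COLOR_BGR2HSV)
        w0=(h[...,0]>8)&(h[...,0]<30)&(h[...,1]>70)
        t=110 if n=="top" else 120
        m=(w0&(h[...,2]>t)).astype(np.uint8); m,st=big(m,2); M[n]=(m,o); print(n,st.tolist())
    return M
if __name__=="__main__":
    ims={n:cv2.imread(f"pics/{n}0.png") for n in("top","side")}
    M=panel_masks(ims,dict(top=(190,195,270,335),side=(200,144,340,270)))
    S={}
    for n,bs in(("top",(400,215,460,305)),("side",(312,325,421,415))):
        c2,o2=crop(ims[n],*bs); g=cv2.cvtColor(c2,cv2.COLOR_BGR2GRAY)
        t,_=cv2.threshold(g,0,1,cv2.THRESH_OTSU)
        if n=="side": t,_=cv2.threshold(g[g>t].reshape(-1,1),0,1,cv2.THRESH_OTSU)
        m2,st=big((g>t).astype(np.uint8),1); print(n,t,st.tolist())
        hm=np.zeros_like(m2); cv2.fillConvexPoly(hm,cv2.convexHull(cv2.findNonZero(m2)),1); S[n]=(hm,o2)
    for ms in({"top":M["top"]},{"side":M["side"]},M):
        p,v=solve(lambda p:hull_iou(ms,panel_model(p)),[525,150,.155,.22],[10,10,.03,.03]); print("panel",p.round(4),round(v,3))
    for ms in({"top":S["top"]},{"side":S["side"]},S):
        q,v=solve(lambda p:hull_iou(ms,[place(TRI,*p)]),[515,-365,.64],[15,15,.1]); print("square",q.round(4),round(v,3))
    np.savez("pose.npz",p=p,q=q)
    out=[]
    for n,b in(("top",(170,180,350,340)),("side",(200,120,420,290))):
        c=cv2.resize(ims[n][b[1]:b[3],b[0]:b[2]],(800//2,300))
        f=np.array([400/(b[2]-b[0]),300/(b[3]-b[1])])
        up=place(box(150,180,-210,210,40,40),*p[:3]); cn=place(np.array([[150,-11,20.],[180,210,40],[150,-210,20],[-180,-210,20],[-180,210,20]]),*p[:3])
        for P in panel_model(p)+[up]: cv2.polylines(c,[((cv2.convexHull(proj(n,P).astype(np.float32))-b[:2])*f).astype(np.int32)],True,(0,255,0),1)
        for u in (proj(n,cn)-b[:2])*f: cv2.circle(c,tuple(int(a) for a in u),2,(255,255,0),-1)
        out.append(c)
    for n,b in(("top",(400,215,460,305)),("side",(310,320,440,420))):
        c=cv2.resize(ims[n][b[1]:b[3],b[0]:b[2]],(400,300)); f=np.array([400/(b[2]-b[0]),300/(b[3]-b[1])])
        T=place(TRI,*q)
        for P in (T[5:10],T[10:]): cv2.polylines(c,[((cv2.convexHull(proj(n,P).astype(np.float32))-b[:2])*f).astype(np.int32)],True,(0,255,0),1)
        out.append(c)
    cv2.imwrite("pics/ov.png",np.vstack([np.hstack(out[:2]),np.hstack(out[2:])]))
E
python3 run1.py
```

```text
top [[76, 135, 165, 901, 57009], [371, 77, 148, 900, 56629]]
side [[196, 312, 896, 264, 44890], [92, 106, 801, 358, 38777]]
top 124.0 [[55, 79, 357, 583, 68313]]
side 182.0 [[85, 98, 781, 507, 99971]]
panel [5.243180e+02 1.492464e+02 1.697000e-01 2.906700e+00] 0.526
panel [ 5.246292e+02  1.492775e+02  1.692000e-01 -2.275000e-01] 0.925
panel [5.242964e+02 1.493478e+02 1.699000e-01 2.373000e-01] 0.394
square [ 519.9942 -374.1799    0.6537] 0.983
square [ 518.5219 -371.7899    0.6435] 0.874
square [ 518.6712 -373.7432    0.652 ] 0.913
```

View pics/ov.png

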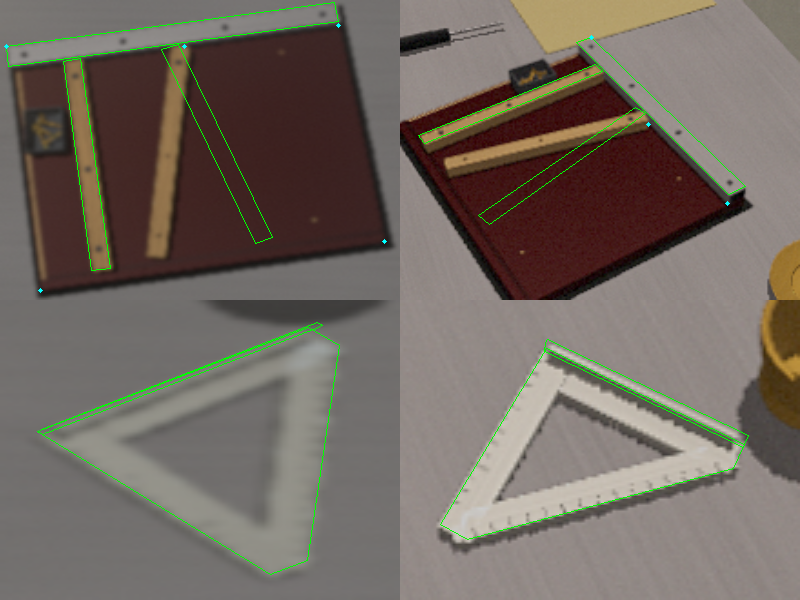

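Overlay: the panel, fixed runner, upright and square outlines fit. Only the loose runner's sign was wrong, and the side camera alone gives an angle of about +0.2275. I choose the square at (519,-373) with yaw 0.65. First I push the runner.

```bash
cat >> h.py <<'E'
PX,PY,PA=524.5,149.3,0.1695
def pw(x,y,z):
    c,s=np.cos(PA),np.sin(PA); return [PX+c*x-s*y,PY+s*x+c*y,z]
def st(*k):
    s=robot.get_state(); print({a:np.round(s[a],2).tolist() for a in("t","ee_pos","force","gripper_width","grip_force")+k}); return s
E
python3 - <<'E'
from h import *
for yaw in(PA,PA+np.pi): print("push",robot.ik(pw(-79,88,25),down(yaw)))
for yaw in(.65+np.pi/4,.65-3*np.pi/4): print("grip",robot.ik([519,-373,3],down(yaw)))
for yaw in(PA+np.pi/4,PA-3*np.pi/4): print("home",robot.ik(pw(72,-89,23),down(yaw)))
q=robot.ik(pw(-79,88,110),down(PA)); q2=robot.ik(pw(-79,88,110),down(PA+np.pi)); j=np.array(robot.get_state()["q"])
y=PA if abs(q[5]-j[5])<abs(q2[5]-j[5]) else PA+np.pi
robot.move_gripper(0,40)
robot.goto(pw(-79,88,90),down(y)); robot.line_to(pw(-79,88,25)); st()
robot.line_to(pw(-79,14,25),speed=70); st()
robot.line_to(pw(-79,30,25)); robot.line_to(pw(-79,30,120),speed=250)
robot.goto([470,-250,160],down(.65+np.pi/4)); st("q")
for n in("top","side"): cv2.imwrite(f"pics/{n}1.png",viewer.grab_frame(n))
E
cat > run2.py <<'E'
from run1 import *
p=np.array([PX,PY,PA])
ims={n:cv2.imread(f"pics/{n}1.png") for n in("top","side")}
M=panel_masks(ims,dict(top=(190,195,290,335),side=(200,144,340,280)))
for n in M:
    b=max((hull_iou({n:M[n]},panel_model([PX,PY,PA,r])),r) for r in np.arange(-.25,.3,.005)); print(n,b)
E
python3 run2.py
```

```text
push [ 0.32558307  0.44422068 -0.54707513  0.57950051  0.          1.7268794 ]
push [ 0.32558307  0.44422068 -0.54707513  0.57950051  0.         -1.41471326]
grip [-0.73746931  0.70004622 -0.1210985   0.74965161  0.         -0.60207115]
grip [-0.73746931  0.70004622 -0.1210985   0.74965161  0.          2.53952151]
home [ 0.00134487  0.63819293 -0.18150587  0.75109753  0.          0.61724303]
home [ 1.34486985e-03  6.38192931e-01 -1.81505869e-01  7.51097527e-01
  4.44089210e-16 -2.52434962e+00]
{'t': 3.98, 'ee_pos': [431.85, 223.24, 25.44], 'force': [0.35, 0.24, -0.21], 'gripper_width': 0.39, 'grip_force': 0.0}
{'t': 5.18, 'ee_pos': [444.49, 149.92, 25.05], 'force': [-0.08, 0.82, 0.14], 'gripper_width': 0.02, 'grip_force': 0.0}
{'t': 7.79, 'ee_pos': [469.91, -249.35, 159.55], 'force': [-0.52, -0.58, 0.39], 'gripper_width': -0.09, 'grip_force': 0.0, 'q': [-0.63, 0.36, -0.26, 0.96, 0.0, -0.49]}
top [[440, 73, 215, 818, 58920], [70, 130, 151, 759, 54040]]
side [[90, 177, 598, 290, 32571], [258, 465, 513, 265, 31132]]
top (np.float64(0.7737784480184946), np.float64(0.04500000000000026))
side (np.float64(0.6004441952260008), np.float64(0.04500000000000026))
```

The runner now stands at about −0.045, a touch beyond square. Next I grip the square.

```bash
python3 - <<'E'
from h import *
yaw=.65+np.pi/4
robot.move_gripper(48)
robot.goto([519.2,-373,70],down(yaw))
print(robot.line_to([519.2,-373,3],speed=100,f_stop=8)); st()
robot.move_gripper(10,60); robot.sleep(.2); st()
robot.line_to([519.2,-373,75],speed=120); st("q")
im=viewer.grab_frame("side");cv2.imwrite("pics/side2.png",im)
im2=viewer.grab_frame("top");cv2.imwrite("pics/top2.png",im2)
u=proj("side",[[519,-373,75]])[0].astype(int);v=proj("top",[[519,-373,75]])[0].astype(int)
f=lambda i,u,k:cv2.resize(i[max(0,u[1]-k):u[1]+k,u[0]-k:u[0]+k],(400,400),interpolation=cv2.INTER_CUBIC)
cv2.imwrite("pics/g.png",np.hstack([f(im,u,65),f(im2,v,45)]))
E
```

```text
False
{'t': 9.91, 'ee_pos': [519.61, -373.23, 3.73], 'force': [-0.16, 0.39, 0.31], 'gripper_width': 48.0, 'grip_force': 0.0}
{'t': 10.48, 'ee_pos': [519.68, -373.45, 3.95], 'force': [-0.89, 0.6, 5.42], 'gripper_width': 18.57, 'grip_force': 59.32}
{'t': 11.22, 'ee_pos': [518.74, -372.58, 74.2], 'force': [-0.17, -0.32, -2.85], 'gripper_width': 18.07, 'grip_force': 58.77, 'q': [-0.74, 0.62, -0.05, 0.9, -0.0, -0.6]}
```

View pics/g.png

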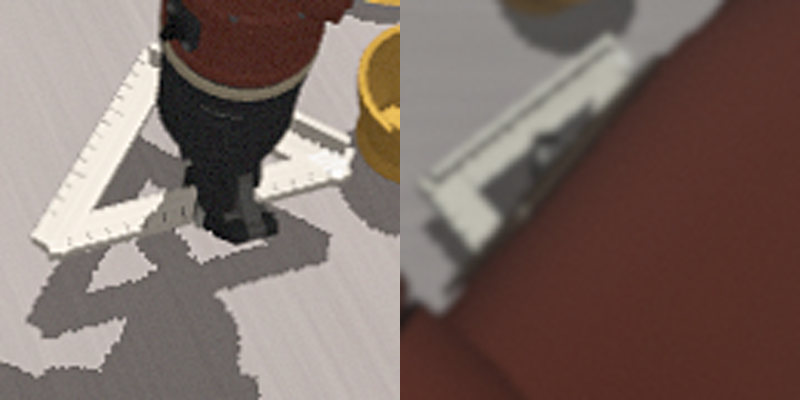

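The square is held level by the rail, with its corner and fence on the upright side. Next I carry it over, set it down and press it in.

```bash
python3 - <<'E'
from h import *
robot.line_to([490,-330,120],speed=200)
yw=PA+np.pi/4
robot.goto(pw(46,-115,90),down(yw)); s0=st()
print(robot.line_to(pw(46,-115,34),speed=120,f_stop=15)); 
print(robot.line_to(pw(46,-115,20),speed=25,f_stop=4)); s=st()
z=s["ee_pos"][2]-0.5
print("x",robot.line_to(pw(82,-115,z),speed=35,f_stop=10)); s=st("torque")
c,sn=np.cos(PA),np.sin(PA)
e=np.array(s["ee_pos"])-[PX,PY,0]; x=c*e[0]+sn*e[1]; y=-sn*e[0]+c*e[1]; print("panel",x,y)
for n in("top","side"): cv2.imwrite(f"pics/{n}3.png",viewer.grab_frame(n))
E
```

```text
{'t': 13.26, 'ee_pos': [589.44, 42.75, 89.73], 'force': [0.05, -0.91, -2.37], 'gripper_width': 18.36, 'grip_force': 58.8}
False
True
{'t': 14.33, 'ee_pos': [589.57, 43.76, 23.52], 'force': [-0.55, 0.57, 3.45], 'gripper_width': 17.9, 'grip_force': 60.75}
x True
{'t': 15.12, 'ee_pos': [616.76, 48.39, 23.54], 'force': [-1.19, -0.4, 7.27], 'gripper_width': 18.3, 'grip_force': 61.22, 'torque': [-0.11, 0.36, 0.04]}
panel 73.91250716648355 -115.02274544750853
```

```bash
cat >> h.py <<'E'
def pp(s):
    c,n=np.cos(PA),np.sin(PA); e=np.array(s["ee_pos"])-[PX,PY,0]; f=s["force"]
    r=[c*e[0]+n*e[1],-n*e[0]+c*e[1],e[2]]; print("panel",np.round(r,2),"F",np.round([c*f[0]+n*f[1],-n*f[0]+c*f[1],f[2]],1),"M",np.round(s["torque"],2)); return r
E
python3 - <<'E'
from h import *
x,y,z=pp(st()); 
print(robot.line_to(pw(x+5,y,z),speed=10,f_stop=10)); x,y,z=pp(st())
print(robot.line_to(pw(x,-82,z),speed=25,f_stop=10)); x,y,z=pp(st())
for n in("top","side"): cv2.imwrite(f"pics/{n}4.png",viewer.grab_frame(n))
im=cv2.imread("pics/side4.png")
u=proj("side",[pw(90,-60,20)])[0].astype(int)
cv2.imwrite("pics/v4.png",cv2.resize(im[u[1]-60:u[1]+60,u[0]-80:u[0]+80],(800,600),interpolation=cv2.INTER_CUBIC))
E
```

```text
{'t': 15.22, 'ee_pos': [616.71, 48.38, 23.51], 'force': [-1.86, -0.13, 5.47], 'gripper_width': 17.85, 'grip_force': 61.11}
panel [  73.87 -115.03   23.51] F [-1.9  0.2  5.5] M [-0.09  0.33  0.04]
True
{'t': 15.56, 'ee_pos': [616.73, 48.37, 23.53], 'force': [-1.59, -0.56, 5.67], 'gripper_width': 17.92, 'grip_force': 61.02}
panel [  73.88 -115.04   23.53] F [-1.7 -0.3  5.7] M [-0.02  0.2   0.06]
True
{'t': 16.48, 'ee_pos': [612.52, 70.78, 23.52], 'force': [-1.5, -2.21, 6.0], 'gripper_width': 18.15, 'grip_force': 60.98}
panel [ 73.51 -92.24  23.52] F [-1.9 -1.9  6. ] M [-0.34  0.07 -0.06]
```

View pics/v4.png

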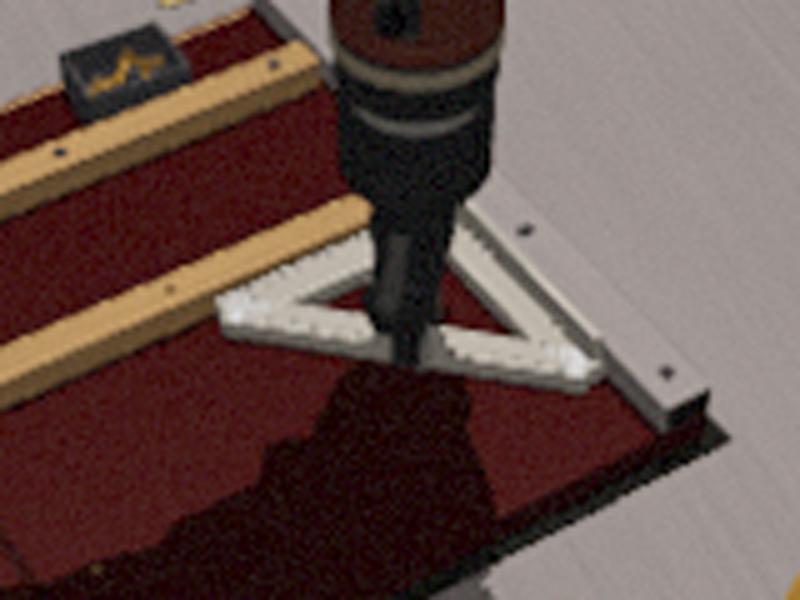

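The square sits in the corner, with its fence on the upright and its leg on the runner. The force relaxes after each stop, so I press on by stepping the target and watching the forces.

```bash
python3 - <<'E'
from h import *
robot.move_gripper(10,90); x,y,z=pp(st())
for i in range(1,7):
    robot.line_to(pw(x+.6*i,y+.6*i,z-.1),speed=10); robot.sleep(.1); s=robot.get_state(); r=pp(s)
    if np.hypot(*s["force"][:2])>22: break
np.save("tgt.npy",[x+.6*i,y+.6*i,z-.1])
print(s["t"])
E
```

```text
{'t': 16.79, 'ee_pos': [612.65, 70.76, 23.65], 'force': [-0.51, -2.23, 5.85], 'gripper_width': 16.94, 'grip_force': 88.43}
panel [ 73.64 -92.29  23.65] F [-0.9 -2.1  5.9] M [-0.22  0.1  -0.07]
panel [ 73.68 -92.22  23.65] F [-3.8 -4.9  7.4] M [-1.17  0.48 -0.03]
panel [ 73.71 -92.19  23.65] F [-6.7 -7.1  9.4] M [-1.76  0.96  0.05]
panel [ 73.75 -92.14  23.64] F [ -8.9 -10.8  10.8] M [-2.36  1.34  0.01]
panel [ 73.76 -92.08  23.6 ] F [-11.4 -13.4  12. ] M [-2.91  1.7   0.01]
panel [ 73.81 -92.05  23.62] F [-13.6 -15.1  14.6] M [-3.61  2.11  0.09]
panel [ 73.83 -92.02  23.62] F [-16.2 -17.4  16.5] M [-4.2   2.47  0.07]
18.9167
```

```bash
cat > run5.py <<'E'
from run1 import *
ims={}
for n in("top","side"): ims[n]=viewer.grab_frame(n); cv2.imwrite(f"pics/{n}5.png",ims[n])
bps=dict(top=(190,195,290,335),side=(200,144,340,280)); M=panel_masks(ims,bps)
for n in M:
    # batten edge directions, back-projected to z=40: long-axis angle by PCA-free line fit of each side edge
    m,o=M[n]; k,l=cv2.connectedComponents(m); 
    for i in range(1,k):
        uv=np.argwhere(l==i)[::23,::-1]; W=ray(n,(uv+.5)/SC-.5+o,40.)[:,:2].astype(np.float32)
        (cx,cy),(a,b),th=cv2.minAreaRect(W); v=cv2.fitLine(W,cv2.DIST_HUBER,0,.01,.01).ravel(); print(n,round(cx),round(cy),"size",round(a),round(b),"dir",round(float(np.arctan(v[1]/v[0])),4))
im=ims["side"];u=proj("side",[pw(90,-60,20)])[0].astype(int); t=ims["top"];q=proj("top",[pw(60,-40,20)])[0].astype(int)
cv2.imwrite("pics/v5.png",np.hstack([cv2.resize(im[u[1]-60:u[1]+40,u[0]-60:u[0]+40],(400,400),interpolation=cv2.INTER_CUBIC),cv2.resize(t[q[1]-60:q[1]+60,q[0]-60:q[0]+60],(400,400),interpolation=cv2.INTER_CUBIC)]))
E
python3 run5.py
```

```text
top [[71, 130, 85, 387, 20215], [0, 462, 34, 46, 662]]
side [[244, 349, 736, 356, 42996], [90, 105, 805, 360, 40672]]
top 582 291 size 135 26 dir 0.0699
top 525 326 size 5 16 dir -0.6342
side 493 276 size 313 27 dir 0.1687
side 495 145 size 271 26 dir 0.168
```

View pics/v5.png

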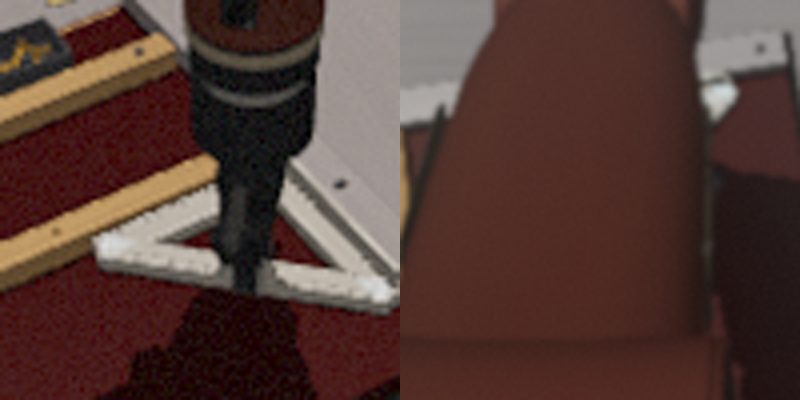

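The loose runner's direction (0.168) matches the fixed runner's (0.169), so it stands square. Both contacts carry about 17 N and the yaw moment is near zero, so I hand it in.

```bash
python3 - <<'E'
from h import *
pp(st()); print(robot.job_done())
E
```

```text
{'t': 19.02, 'ee_pos': [612.81, 71.08, 23.64], 'force': [-11.99, -22.04, 16.29], 'gripper_width': 16.85, 'grip_force': 89.63}
panel [ 73.85 -92.    23.64] F [-15.5 -19.7  16.3] M [-4.2   2.46  0.06]
the job is handed in; nothing more can be done
None
```

The job is handed in at 19 s: the loose runner measures square to within about 1 mrad of the fixed one, and the arm still holds the square pressed into the corner, with about 16 N on the upright and 20 N on the runner.

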